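Read two water samples on the colour comparator

ROBOT

A 6-joint arm with a two-finger parallel gripper is mounted at the origin on a cart in front of the work surface, level with it; the furniture and walls round the work are solid. World frame = base frame: x ahead of the robot, y to its left, z up, the work surface at z = 0. Lengths are in m, angles in rad, forces in N, time in s.
With the tool pointing down it reaches from about 0.375 to 0.975 m from the base axis. Payload 3.8 kg.
Tool frame: the origin (TCP) lies midway between the tips of the shut fingers; the grasp point (between the pads) lies 19 mm behind it; z points along the fingers, y is the line along which they close (so a half turn about z gives the same grasp; the last joint's range is limited). The gripper opens to 88 mm and grips with 3 to 60 N. Pads are 18 mm wide; open, the fingers measure 123 mm over their backs; the gripper's body (75 mm by 187 mm) begins 45 mm behind the grasp point.
Start: joints at [-1.16, 0.264, 1.604, -0, 1.274, -0.037], TCP at [0.292, -0.608, 0.239] pointing down, gripper open.
Joint ranges: [-2.63, 2.63], [-0.94, 2.18], [0.31, 2.57], [-1.31, 4.45], [0, 2.66], [-2.55, 2.55]. Speed limits (rad/s): [2.57, 2.57, 3.14, 3.14, 3.14, 3.14].

INTERFACE

Orientations are given as a rotation vector (axis times angle).
In Python, from cell import manip, inverse_kinematics, cams, order gives the robot as it stands. Calls block until the motion is done:
- manip.move_pose(position, orientation): joint-space move of the TCP to a pose.
- manip.move_linear(position, rate=0.15, rot=None): straight line of the TCP; rot=None keeps the orientation; rate is the mean speed in m/s.
- manip.set_joints(angles): joint-space move.
- manip.set_gripper(opening, force=None): finger opening in m; force is the grip in N (None keeps the last); returns when the fingers have stopped.
- manip.dwell(seconds).
- inverse_kinematics(position, orientation): joint angles nearest the present ones, or None.
- manip.state(): the state.
- cams.capture(name): name is "side" or "top"; returns a dict with "image" (420x560x3 uint8, blue, green, red), "z_map" (420x560 float32, m along the optical axis (not along the pixel's ray), 0 where there is no reading), "intrinsics" (3x3 intrinsics, pixels), "position" and "orientation" of the camera in the world. Camera axes: x right, y down, z forward; pixel columns grow to the right and rows downward; lengths in m; the calibration is good to about 2 mm. A picture is of the moment at which its call begins.
A pose or a line that the arm cannot do raises manip.IKError and nothing moves.
- order.close_job(): hands the job in; it is judged then, once.
The state is a dict: "clock": time; "joint_pos": joint angles; "joint_velocities": joint speeds; "tau": joint torques, N m; "tool_pos": TCP position; "tcp_rot": TCP orientation; "contact_force": force on the tool from outside, world axes, zero at the start; "moment": the same for the moment, N m; "gripper_width": finger opening in m; "grasp_force": force on a finger pad.
Only numpy, scipy, OpenCV 4.12 (cv2) and the standard library are available. Lean on these libraries where they do the work, as an engineer would, in place of code of your own. Each camera call takes 0.05 s, during which the arm holds its last target. There are 200 camera calls.

TASK

Two capped sample vials, one amber and one blue, lie at the blank end of the two lanes of the dark grey colour comparator board. With the fingertips push each vial along its lane so that it rolls, not drags, onto the black line in the middle of the colour band that matches its contents, and leave both lying still on their lines. Do not pick a vial up out of its lane, and do not disturb the standing vials, the bottle or the loupe beside the board.

Things in the scene. Friction and masses are not known exactly. Their poses are not given: they have to be found in the camera images.
- board: Dark grey comparator board 220x116x16 mm, fixed. Origin: centre of its underside, on the desk; +x along the lanes from the blank loading end, +y left, z up. Two lanes 47 mm wide, centred at y = +-27.5 mm, decks 12 mm above the desk; ribs and end rims (inside x = +-106 mm) rise to 16 mm. Bands 26 mm wide cross both: red, amber, lime, grey-blue, violet; black lines at x = -19, 7, 33, 59, 85 mm.
- amber_line (a point): The black line of the amber band, at deck height (12 mm), in the middle of the board's width; the line runs along the board's y through both lanes. Axes as the board's.
- blue_line (a point): The black line of the grey-blue band, at deck height (12 mm), in the middle of the board's width; the line runs along the board's y through both lanes. Axes as the board's.
- amber_vial (a point): Lying vial, amber contents, 14 g, 45 mm long: slick glass body 15.6 mm across, 34 mm long; white cap 17.4 mm across. Lies across either lane, cap to board +y, axis 7.8 mm and top 15.6 mm above the deck, 2 mm end play. Point: on the axis, middle of the body, 17 mm from the foot; z along the vial to the cap. It rolls easily and straight and stops within a few mm of a slow push.
- blue_vial (a point): The same for the vial with grey-blue contents, in the other lane. Both roll when pushed from behind with a fingertip held low (2 to 4 mm above the deck, inside the lane) or when pressed lightly on top and drawn along (half as far as the finger); a fingertip whose rounded end rides on the upper back of the vial drags it instead.
- vial_3: Standing vial with yellow contents, 17 mm across, 45 mm tall, loose on the desk beside the board; origin at its foot. Leave alone.
- vial_4: Standing vial with lime green contents, 17 mm across, 45 mm tall, loose on the desk beside the board; origin at its foot. Leave alone.
- amber_bottle: Amber reagent bottle with white cap, 47 mm across, 88 mm tall, loose on the desk to the left of the board; origin at its foot. Leave alone.
- loupe: Stand loupe with black top, 39 mm across, 36 mm tall, loose on the desk to the right of the board; origin at its foot. Leave alone.

How it is judged:
On the way, in this order (a step that is already met when the one before it is completed fails the run):
1. a vial turns over as it rolls along its lane ((angle between any of vial_2, vial_1's own x axis and vertical below 0.7 rad or angle between any of vial_2, vial_1's own x axis and vertical above 2.44 rad)), for 0.02 s.
2. with one vial lying in its own colour band, the other turns over as it rolls (((x of amber_vial in the frame of amber_line between -0.013 and 0.013 m and (angle between vial_1's own x axis and vertical below 0.7 rad or angle between vial_1's own x axis and vertical above 2.44 rad)) or (x of blue_vial in the frame of blue_line between -0.013 and 0.013 m and (angle between vial_2's own x axis and vertical below 0.7 rad or angle between vial_2's own x axis and vertical above 2.44 rad)))), for 0.02 s.
At the end, for the whole second after the job is handed in: Each vial lies still on the deck of its lane, square across it (within 0.15 rad), its axis within 5 mm of the black line of its own colour: amber on the amber line, blue on the grey-blue line (x of amber_vial in the frame of amber_line between -0.005 and 0.005 m and height (world z) of amber_vial between 0.016 and 0.024 m and angle between the z axis of each of amber_vial, blue_vial and the y axis of board, either way round below 0.15 rad and linear speed of each of vial_2, vial_1 below 0.01 m/s and x of blue_vial in the frame of blue_line between -0.005 and 0.005 m and height (world z) of blue_vial between 0.016 and 0.024 m); the robot touches nothing.
It fails at once if a lying vial is lifted more than 10 mm (height (world z) of any of amber_vial, blue_vial above 0.03 m).
It fails at once if the yellow standing vial is shifted more than 10 mm or tipped (distance of vial_3 from where it was at the start of the episode above 0.01 m or angle between vial_3's own z axis and vertical above 0.3 rad).
It fails at once if the lime-green standing vial is shifted more than 10 mm or tipped (distance of vial_4 from where it was at the start of the episode above 0.01 m or angle between vial_4's own z axis and vertical above 0.3 rad).
It fails at once if the reagent bottle is shifted more than 10 mm or tipped (distance of amber_bottle from where it was at the start of the episode above 0.01 m or angle between amber_bottle's own z axis and vertical above 0.3 rad).
It fails at once if the stand loupe is shifted more than 10 mm or tipped (distance of loupe from where it was at the start of the episode above 0.01 m or angle between loupe's own z axis and vertical above 0.3 rad).
It also fails if it takes over 56 s, if anything falls off the work surface, if the arm or the gripper's body presses on something with over 40 N, if the wrist force passes 120 N, or if a joint passes its speed limit or range.

## Working session

There is one attempt and no reset: what is moved stays moved. The work goes in short steps, each a Python script; the robot and the scene stay as the last script left them, time stands still between calls to the robot, and variables do not carry over. Pictures are saved under pics/ and viewed, at most 10 in all, crops included, and the job is handed in when it is done.

```bash
ls; mkdir -p pics; python3 - <<'E'
from cell import manip,cams
import cv2,numpy as np
for n in("top","side"):
    c=cams.capture(n);cv2.imwrite(f"pics/{n}0.png",c["image"]);np.savez(f"{n}0.npz",**c)
    print(n,c["intrinsics"].tolist(),c["position"],c["orientation"])
s=manip.state();print(s["clock"],s["tool_pos"],s["tcp_rot"],s["gripper_width"])
E
```

```text
pics
top [[432.34029802029943, 0.0, 278.38857019609145], [0.0, 432.34029802029943, 206.53439187233622], [0.0, 0.0, 1.0]] [ 0.53826857 -0.01792617  0.92458405] [-2.18623473  2.19108554 -0.06162244]
side [[479.8388664565879, 0.0, 276.72761331694034], [0.0, 479.8388664565879, 212.6957550387324], [0.0, 0.0, 1.0]] [ 0.46330433 -0.70805828  0.56735237] [-2.22287185  0.24182458 -0.0942458 ]
0.1 [ 0.29201623 -0.60785133  0.23751436] [-3.06122246e+00 -6.97136279e-01  5.67450980e-04] 0.08797163150306138
```

View pics/top0.png

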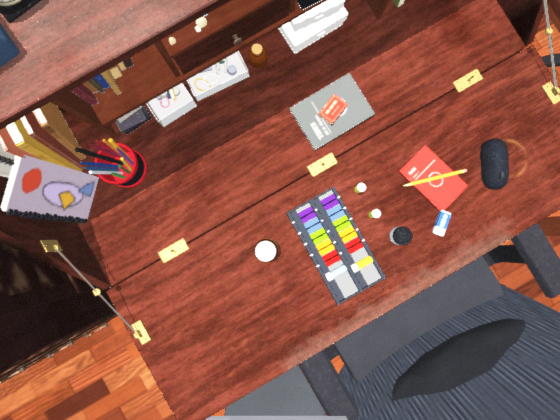

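View pics/side0.png

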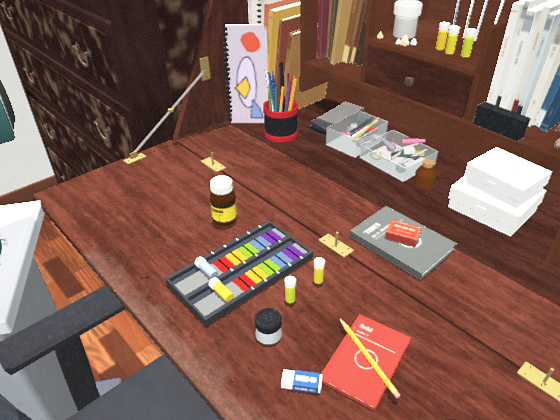

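The top view shows the board between (288,207) and (383,280), with its blank end at the lower right. The blue vial is near (337,271) and the amber vial near (362,265). The loupe is at (401,236), the standing vials at (361,188) and (376,213), and the bottle at (265,251).

```bash
cat > h.py <<'E'
import numpy as np,cv2
from scipy.spatial.transform import Rotation as R
def ray(c,uv,z):
    uv=np.atleast_2d(np.asarray(uv,float));K=c["intrinsics"]
    d=np.c_[(uv-K[:2,2])/[K[0,0],K[1,1]],np.ones(len(uv))]@R.from_rotvec(c["orientation"]).as_matrix().T
    p=c["position"];return p+d*((z-p[2])/d[:,2])[:,None]
def proj(c,P):
    q=(np.atleast_2d(P)-c["position"])@R.from_rotvec(c["orientation"]).as_matrix();q=q@c["intrinsics"].T
    return q[:,:2]/q[:,2:]
E
python3 - <<'E'
from h import *
for n,(x,y,w,h) in dict(top=(275,175,125,140),side=(160,215,160,110)).items():
    c=dict(np.load(n+"0.npz"));im=c["image"]
    hsv=cv2.cvtColor(im,cv2.COLOR_BGR2HSV)
    s=4 if n=="top" else 5
    cv2.imwrite(f"pics/{n}crop.png",cv2.resize(im[y:y+h,x:x+w],None,fx=s,fy=s,interpolation=cv2.INTER_CUBIC))
    for k in [(300,240),(345,287),(362,265),(337,271)] if n=="top" else [(200,280)]:print(k,im[k[1],k[0]],hsv[k[1],k[0]])
E
```

```text
(300, 240) [ 55  71 147] [  5 160 147]
(345, 287) [228 230 229] [ 45   2 230]
(362, 265) [100 255 255] [ 30 155 255]
(337, 271) [255 255 251] [ 90   4 255]
(200, 280) [196 203 201] [ 39   9 203]
```

View pics/topcrop.png

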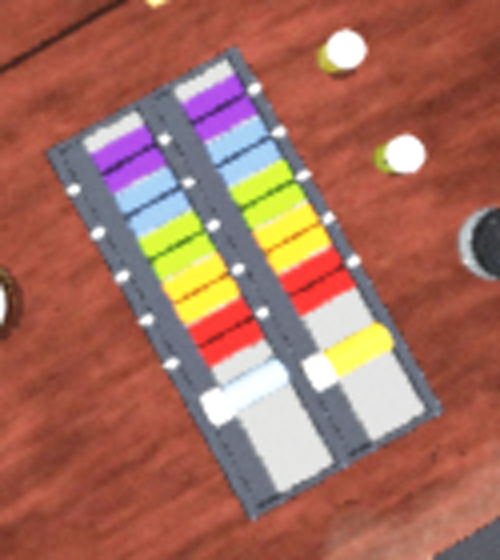

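View pics/sidecrop.png

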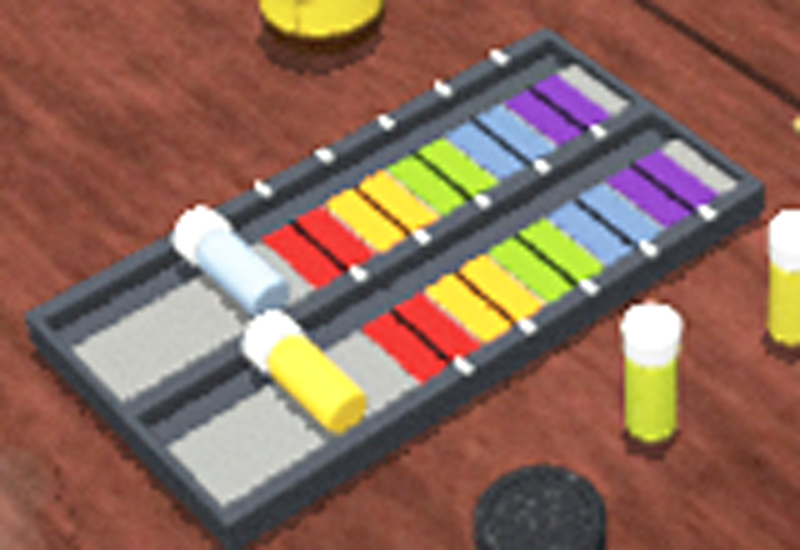

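```bash
cat >> h.py <<'E'
from scipy.optimize import least_squares
T={"top":(275,175,4,[(73,189),(98,233),(122,277),(147,320),(171,364)],[(164,138),(188,182),(213,225),(238,268),(262,312)],[(255,88),(279,131),(303,175),(328,218),(353,261)]),
"side":(160,215,5,[(500,57),(443,88),(386,121),(324,155),(262,188)],[(598,131),(541,165),(482,201),(422,237),(358,272)],[(707,213),(648,248),(588,287),(527,326),(463,366)])}
XS=[85,59,33,7,-19]
def centers(im,pts):   # refine white ticks by brightness-weighted centroid
    g=im.min(2).astype(float);out=[]
    for u,v in pts:
        a,b=int(round(u)),int(round(v));w=g[b-3:b+4,a-3:a+4];w=np.clip(w-130,0,None)
        V,U=np.mgrid[b-3:b+4,a-3:a+4];out.append(((U*w).sum()/w.sum(),(V*w).sum()/w.sum()))
    return np.array(out)
def ticks(c,n):
    x,y,s,*L=T[n];return [centers(c["image"],[(x+(p+.5)/s-.5,y+(q+.5)/s-.5) for p,q in l]) for l in L]
def fit(cs):
    W=[];B=[]
    for n in cs:
        for k,l in enumerate(ticks(cs[n],n)):
            W+=list(ray(cs[n],l,.016)[:,:2]);B+=[(x/1e3,1-k) for x in XS]
    W=np.array(W);B=np.array(B)
    def f(p):
        c,s=np.cos(p[2]),np.sin(p[2]);b=B*[1,p[3]]
        return (b@np.array([[c,s],[-s,c]])+p[:2]-W).ravel()
    r=least_squares(f,[.5,0,.5,.055],loss="soft_l1",f_scale=.001);return r.x,f(r.x)
def w2b(p,P):
    c,s=np.cos(p[2]),np.sin(p[2]);return (np.asarray(P)[...,:2]-p[:2])@np.array([[c,-s],[s,c]])
def b2w(p,b):
    c,s=np.cos(p[2]),np.sin(p[2]);return np.asarray(b)@np.array([[c,s],[-s,c]])+p[:2]
E
python3 - <<'E'
from h import *
cs={n:dict(np.load(n+"0.npz")) for n in("top","side")}
np.set_printoptions(precision=4,suppress=True)
for k in (cs,{"top":cs["top"]},{"side":cs["side"]}):
    p,r=fit(k);print(p,np.abs(r).max(),np.sqrt((r**2).mean()))
p,_=fit(cs)
# things (top view; circle tops)
t=cs["top"]
for n,uv,z in [("bottle",(265,251),.088),("loupe",(401,236),.036),("v",(361,187),.045),("v",(376,213),.045)]:
    print(n,w2b(p,ray(t,uv,z))*1e3)
# hand-picked vial points (crop): cap mid, foot mid, at axis height
for n,(x,y,s),pts in [("top",(275,175,4),[(213,405),(287,373),(316,372),(390,339)]),("side",(160,215,5),[(193,236),(272,290),(265,340),(350,412)])]:
    print(n,w2b(p,ray(cs[n],[(x+(a+.5)/s-.5,y+(b+.5)/s-.5) for a,b in pts],.0198))*1e3)
from cell import inverse_kinematics as ik
for yaw in (0,np.pi/2,-np.pi/2,np.pi):
    for b in [(-.09,.0275),(.05,-.0275)]:
        q=(R.from_euler("z",p[2]+yaw)*R.from_rotvec([np.pi,0,0])).as_rotvec()
        print(yaw,ik([*b2w(p,b),.02],q))
E
```

```text
[ 0.5133 -0.1348  0.5084  0.0543] 0.001640891686996604 0.000817789294208886
[ 0.513  -0.1338  0.5076  0.0545] 0.00046607851849278514 0.00016931364341480682
[ 0.5136 -0.1359  0.5085  0.0543] 0.0010127624931845491 0.000313453658694201
bottle [[ 62.4057 132.7063]]
loupe [[ -47.9708 -122.6193]]
v [[ 79.4468 -99.5532]]
v [[ 18.4741 -99.6517]]
top [[-47.5691  47.3442]
 [-51.9929   5.6645]
 [-58.8946  -7.7258]
 [-62.8853 -49.7524]]
side [[-51.3935  45.8896]
 [-46.4565   7.9505]
 [-60.8164  -8.629 ]
 [-58.881  -50.5773]]
0 [-0.4072  0.0949  2.261  -0.      0.7857  0.6552]
0 [-0.2741  0.3238  1.9729 -0.      0.8448  0.7883]
1.5707963267948966 [-0.4072  0.0949  2.261   0.      0.7857 -0.9156]
1.5707963267948966 [-0.2741  0.3238  1.9729  0.      0.8448 -0.7825]
-1.5707963267948966 [-0.4072  0.0949  2.261  -0.      0.7857  2.226 ]
-1.5707963267948966 [-0.2741  0.3238  1.9729 -0.      0.8448  2.3591]
3.141592653589793 [-0.4072  0.0949  2.261  -0.      0.7857 -2.4864]
3.141592653589793 [-0.2741  0.3238  1.9729 -0.      0.8448 -2.3533]
```

The board fits to within 2 mm. The blue vial is at x≈-50 mm and the amber vial at x≈-60 mm, both in the board frame. Next I'll check whether depth gives a good vial measurement.

```bash
cat >> h.py <<'E'
P=np.array([.5133,-.1348,.5084])
PT={"top":np.array([.5130,-.1338,.5076]),"side":np.array([.5136,-.1359,.5085])}
def cloud(c):
    v,u=np.nonzero(c["z_map"]>0);z=c["z_map"][v,u];K=c["intrinsics"]
    q=np.c_[(u-K[0,2])/K[0,0]*z,(v-K[1,2])/K[1,1]*z,z]
    return q@R.from_rotvec(c["orientation"]).as_matrix().T+c["position"]
def vials(c,n):   # board-frame x, y, yaw of each lying vial, from depth
    w=cloud(c);b=w2b(PT[n],w)*1e3
    on=(abs(b[:,0])<98)&(abs(b[:,1])<50);z0=np.median(w[on&(w[:,2]<.02),2]);out={}
    for nm,s in (("blue",1),("amber",-1)):
        m=on&(w[:,2]>.0205)&(w[:,2]<.034)&(b[:,1]*s>3)
        q=b[m]
        if len(q)<8: out[nm]=None;continue
        q=q[abs(q[:,0]-np.median(q[:,0]))<12]
        k=np.polyfit(q[:,1],q[:,0],1)
        out[nm]=np.round([np.polyval(k,27.5*s),q[:,1].mean(),-k[0],len(q),w[m,2].max()*1e3,z0*1e3],2)
    return out
E
python3 - <<'E'
from h import *
for n in("top","side"):
    c=dict(np.load(n+"0.npz"));print(n,vials(c,n))
E
```

```text
top {'blue': array([-48.18,  28.38,  -0.  , 164.  ,  30.76,  11.72]), 'amber': array([-58.41, -26.45,   0.  , 162.  ,  31.91,  11.72])}
side {'blue': array([-5.093e+01,  2.654e+01,  1.000e-02,  2.090e+02,  2.963e+01,
        1.130e+01]), 'amber': array([-6.109e+01, -2.838e+01,  2.000e-02,  2.350e+02,  2.899e+01,
        1.130e+01])}
```

```bash
cat >> h.py <<'E'
def rot(yaw): return (R.from_euler("z",P[2]+yaw)*R.from_rotvec([np.pi,0,0])).as_rotvec()
def at(x,y,z): return [*b2w(P,[x/1e3,y/1e3]),z/1e3]
def tip(m):
    s=m.state();return np.r_[w2b(P,s["tool_pos"]),s["tool_pos"][2]]*1e3,s["clock"],np.round(s["contact_force"],2)
def look(tag):
    from cell import cams
    for n in("top","side"):
        c=cams.capture(n);np.savez(f"{tag}_{n}.npz",**c);cv2.imwrite(f"pics/{tag}_{n}.png",c["image"]);print(n,vials(c,n))
E
python3 - <<'E'
from h import *
from cell import manip as m
np.set_printoptions(precision=2,suppress=True)
m.set_gripper(0)
m.move_pose(at(-88,-28.5,90),rot(0))
m.move_linear(at(-88,-28.5,30),rate=.12);print(tip(m))
m.move_linear(at(-88,-28.5,15.5),rate=.04);print(tip(m))
m.move_linear(at(-45,-28.5,15.5),rate=.04);print(tip(m))
look("a1")
E
```

```text
(array([-88.  , -29.03,  30.2 ]), 3.7333, array([-0.07, -0.32, -0.66]))
(array([-88.11, -28.24,  15.25]), 4.2417, array([ 0.02, -0.22,  0.32]))
(array([-45.23, -28.4 ,  15.42]), 5.4667, array([-0.12,  0.62, -0.69]))
top {'blue': array([-49.67,  19.95,  -0.03,  51.  ,  29.26,  11.9 ]), 'amber': array([-20.6 , -32.14,  -0.09,  20.  ,  29.1 ,  11.9 ])}
side {'blue': array([-53.04,  27.  ,   0.02, 128.  ,  28.9 ,  11.22]), 'amber': array([-54.27, -33.26,   0.23,  98.  ,  34.  ,  11.22])}
```

```bash
python3 - <<'E'
import cv2
a=cv2.imread("pics/a1_top.png")[175:315,275:400];b=cv2.imread("pics/a1_side.png")[150:325,150:320]
a=cv2.resize(a,(400,448));b=cv2.resize(b,(400,412));b=cv2.copyMakeBorder(b,0,36,0,0,0)
cv2.imwrite("pics/a1.png",cv2.hconcat([a,b]))
E
```

```text
(no output)
```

View pics/a1.png

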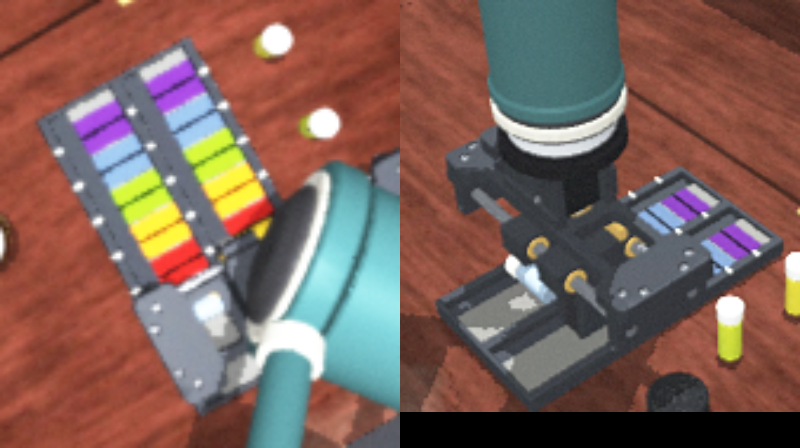

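The picture shows the fingers in the right lane, with the amber vial just ahead of them at about (265,228), on the red band. I'll push on, stop short, back off and measure.

```bash
python3 - <<'E'
from h import *
from cell import manip as m
np.set_printoptions(precision=2,suppress=True)
m.move_linear(at(-18,-28.5,15.5),rate=.03);print(tip(m))
m.move_linear(at(-24,-28.5,15.5),rate=.05)
m.move_linear(at(-24,-28.5,40),rate=.15)
m.move_linear(at(-150,-28.5,100),rate=.25);print(tip(m))
look("a2")
E
```

```text
(array([-18.15, -28.4 ,  15.42]), 6.6167, array([-0.13,  0.28,  0.05]))
(array([-149.79,  -28.4 ,   99.53]), 7.9083, array([ 0.42,  0.93, -0.33]))
top {'blue': array([-48.22,  28.23,  -0.01, 160.  ,  30.99,  11.66]), 'amber': array([  1.05, -27.06,  -0.03, 162.  ,  31.3 ,  11.66])}
side {'blue': array([-64.86,   8.06,   0.72,  39.  ,  28.21,  11.27]), 'amber': array([ -1.47, -28.06,  -0.04, 205.  ,  28.66,  11.27])}
```

```bash
python3 - <<'E'
from h import *
from cell import manip as m
np.set_printoptions(precision=2,suppress=True)
m.move_linear(at(-26,-28.5,40),rate=.25)
m.move_linear(at(-26,-28.5,15.5),rate=.08)
m.move_linear(at(-11,-28.5,15.5),rate=.025);print(tip(m))
m.move_linear(at(-18,-28.5,15.5),rate=.05)
m.move_linear(at(-18,-28.5,50),rate=.15)
m.move_linear(at(-150,-28.5,100),rate=.25);print(tip(m))
look("a3")
t=cv2.imread("pics/a3_top.png")[175:315,275:400]
cv2.imwrite("pics/a3.png",cv2.resize(t,None,fx=4,fy=4,interpolation=cv2.INTER_CUBIC))
E
```

```text
(array([-10.98, -28.37,  15.42]), 9.9167, array([ 0.06,  0.39, -0.37]))
(array([-149.89,  -28.35,   99.49]), 11.3083, array([ 0.13,  0.11, -0.02]))
top {'blue': array([-48.23,  28.04,   0.01, 158.  ,  31.27,  11.7 ]), 'amber': array([  8.44, -27.2 ,  -0.03, 162.  ,  31.56,  11.7 ])}
side {'blue': array([-53.99,   7.57,   0.16,  42.  ,  28.13,  11.32]), 'amber': array([  5.66, -28.28,  -0.02, 199.  ,  29.81,  11.32])}
```

View pics/a3.png

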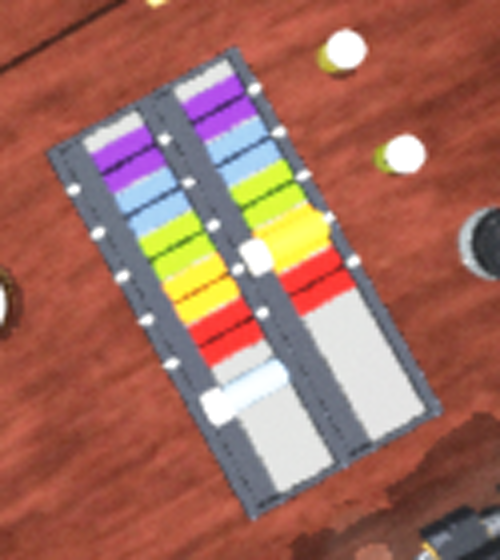

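The amber vial lies on its line at about (290,245) in the crop, x≈7.05 mm against a target of 7. For blue I'll turn the gripper 90° so its body stays clear of the bottle.

```bash
python3 - <<'E'
from h import *
from cell import manip as m
np.set_printoptions(precision=2,suppress=True)
y=22.5
m.move_pose(at(-84,y,100),rot(np.pi/2))
m.move_linear(at(-84,y,32),rate=.15);print(tip(m))
m.move_linear(at(-84,y,15.5),rate=.04);print(tip(m))
m.move_linear(at(20,y,15.5),rate=.035);print(tip(m))
m.move_linear(at(13,y,15.5),rate=.05)
m.move_linear(at(13,y,50),rate=.15)
m.move_linear(at(-150,y,110),rate=.25);print(tip(m))
look("b1")
E
```

```text
(array([-83.99,  22.25,  32.15]), 13.2667, array([0.34, 0.38, 0.06]))
(array([-84.14,  22.69,  15.29]), 13.825, array([ 0.99,  0.32, -0.07]))
(array([19.94, 22.5 , 15.51]), 16.95, array([-0.34,  0.86, -0.56]))
(array([-149.74,   22.6 ,  109.53]), 18.4667, array([-0.19,  0.27,  0.  ]))
top {'blue': array([ 40.95,  28.32,  -0.01, 154.  ,  31.8 ,  11.67]), 'amber': array([  8.38, -27.01,  -0.02, 164.  ,  31.15,  11.67])}
side {'blue': array([ 38.58,  26.93,   0.03, 176.  ,  29.68,  11.28]), 'amber': array([  5.65, -28.79,  -0.02, 205.  ,  28.75,  11.28])}
```

```bash
python3 - <<'E'
from h import *
from cell import manip as m
np.set_printoptions(precision=2,suppress=True)
y=22.5
m.move_linear(at(12,y,50),rate=.25)
m.move_linear(at(12,y,15.5),rate=.08)
m.move_linear(at(38.7,y,15.5),rate=.03);print(tip(m))
m.move_linear(at(31,y,15.5),rate=.05)
m.move_linear(at(31,y,50),rate=.15)
m.move_linear(at(-150,y,110),rate=.25);print(tip(m))
look("b2")
t=cv2.imread("pics/b2_top.png")[175:315,275:400]
cv2.imwrite("pics/b2.png",cv2.resize(t,None,fx=4,fy=4,interpolation=cv2.INTER_CUBIC))
E
```

```text
(array([38.55, 22.6 , 15.42]), 21.0333, array([ 0.31, -0.2 , -0.37]))
(array([-149.73,   22.62,  109.56]), 22.6333, array([0.01, 0.53, 0.05]))
top {'blue': array([ 60.14,  28.88,  -0.01, 154.  ,  30.37,  11.67]), 'amber': array([  8.25, -26.79,  -0.02, 160.  ,  31.15,  11.67])}
side {'blue': array([ 57.65,  26.96,   0.02, 173.  ,  29.4 ,  11.27]), 'amber': array([  5.52, -28.4 ,  -0.02, 205.  ,  29.05,  11.27])}
```

View pics/b2.png

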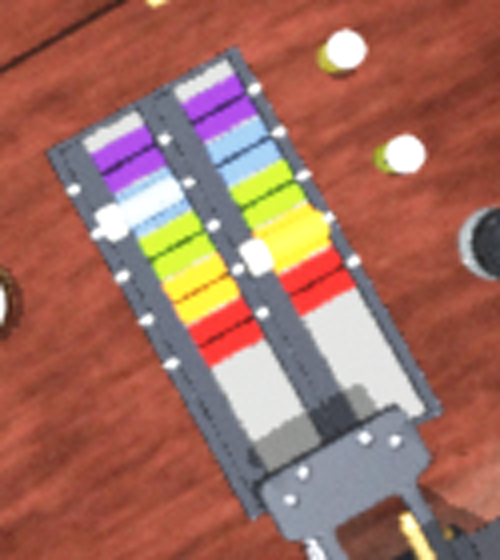

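Both vials lie square on their lines: blue at x≈58.9 mm (target 59) and amber at x≈6.9 mm (target 7). The standing vials and the loupe are where they were at the start.

```bash
python3 -c "
from cell import order
print(order.close_job())"
```

```text
the job is handed in; nothing more can be done
None
```

I pushed both vials onto their lines and handed the job in at about 23 s: amber measured about 0.1 mm from its line and blue about 0.1 mm from its own, but the hand-in returned no verdict and I had no direct check that they rolled rather than dragged.

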